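# Pack the green power modules into the burn-in tray

## Robot

A 6-joint arm with a two-finger parallel gripper is mounted at the origin on the work surface. World frame = base frame: x ahead of the robot, y to its left, z up, the work surface at z = 0. Lengths are in m, angles in rad, forces in N, time in s.
With the tool pointing down it reaches from about 0.25 to 0.725 m from the base axis. Payload 4 kg.
Tool frame: the origin (TCP) lies between the finger pads; the fingertips stand 8 mm ahead of it and the grasp point (between the pads) lies 11 mm behind it (bot.tip_reach is the distance from the TCP to the fingertips, in m); z points along the fingers, y is the line along which they close (so a half turn about z gives the same grasp; the last joint's range is limited). The gripper opens to 85 mm and grips with 20 to 120 N. Pads are 22 mm wide; open, the fingers measure 114 mm over their backs; the gripper's body (76 mm by 85 mm) begins 54 mm behind the grasp point. The pads swing forward as they close: fully open they stand 13 mm farther back than shut.
Start: joints at [1.159, 0.241, 0.005, 1.335, 0, 1.571], TCP at [0.2, 0.458, 0.239] pointing down, gripper open.
Joint ranges: [-2.72, 2.72], [-1.05, 1.87], [-1.09, 1.28], [-1.99, 2.15], [-1.42, 1.44], [-3.14, 3.14]. Speed limits (rad/s): [2.79, 2.79, 3.14, 3.14, 3.14, 3.14].

## Interface

Orientations are given as a unit quaternion [x, y, z, w].
In Python, from workcell import bot gives the robot as it stands.
- The arm moves only by the tool move_arm, never from a script. Its argument "deltas" is a list of rows, each a list of 7 numbers: the opening, from 0 (shut) to 1 (fully open), then the shift along the tool's x, y, z in mm, then the turn, a rotation vector about the tool's x, y, z in degrees. In form: [[gripper, tx, ty, tz, ax, ay, az], ...]. A call has 1 to 10 rows; each row shifts and turns the commanded pose from where the row before left it, along the tool's axes as they then stand; what a row does not reach is not made up. A row lasts 1/12 s, in which the tool goes at most 41.7 mm and 7.16 degrees, less where a joint would pass 70% of its speed; a pose out of reach is approached as far as the arm can. A call is refused whole if a number of a shift passes 41.7 or a number of a turn 7.16, either way. A call with a gripper value outside its range is refused whole. The fingers move at their own pace and stop on an object; the grip force is fixed at half the most. Time passes only in rows, so rows that do not move let the fingers close. It gives the time, the measured TCP pose, the force, the opening and the grip force at its end, in the units of the state.
- bot.get_obs(): the state, without advancing time (a new reading comes with each control period).
- bot.camera(name): name is "side" or "top" or "wrist"; returns the picture (384x512x3 uint8, blue, green, red); there is no depth.
- bot.calibration(name): a dict with "K" (3x3 intrinsics, pixels), "dist_coeffs" ([k1, k2, p1, p2, k3] as OpenCV has them; the pictures are not rectified), "position" and "orientation" of the camera in the world. Camera axes: x right, y down, z forward; pixel columns grow to the right and rows downward; lengths in m; the calibration is good to about 2 mm. A picture is of the moment at which its call begins: read the wrist's pose just before it. calibration takes no time and is no camera call; for the wrist camera it gives the pose at the moment of the call.
- bot.job_done(): hands the job in; it is judged then, once.
Trained networks look in the newest picture that a camera, given by its name, has taken for a name from the list of things; names that differ only in an ending like _2 or _b are one class to them, and where a whole thing is asked for, a point or a joint stands for the part that bears it (a point fixed in the world has none). Each returns a list of dicts, best first, with "conf" (0 to 1); they miss things now and then, are a little off and sometimes report something else, mostly with a low value. They report only what shows in the picture. A call takes as long as a camera call. They do not tell look-alikes from the thing itself.
- bot.outline_of(query, camera): "pixels" (384x512 bool, what is visible of it) and "rect" ([left, top, width, height] in pixels, round what is visible of it).
The state is a dict: "clock": time; "joint_pos": joint angles; "joint_vel": joint speeds; "tau": joint torques, N m; "eef_pos": TCP position; "tool_rot": TCP orientation; "ft_force": force on the tool from outside, world axes, zero at the start; "ft_torque": the same for the moment, N m; "grip_width": finger opening in m; "grasp_force": force on a finger pad.
Only numpy, scipy, OpenCV 4.12 (cv2) and the standard library are available. Lean on these libraries where they do the work, as an engineer would, in place of code of your own. Each camera call takes 0.05 s, during which the arm holds its last target. There are 200 camera calls.

## Task

Pack the three green-board modules into the blue tray for the burn-in rack, in one snug row that starts at the yellow bar, with each board's long side lying across the tray: first the one with the silver finned block, pushed up against the yellow bar, then the black one pushed up against it, then the white one pushed up against the black. Set each one down upright on the tray's floor and let go of it before fetching the next. Leave the two brown-board look-alikes and the white bottle standing where they are.

Things in the scene. Friction and masses are not known exactly. Their poses are not given: they have to be found in the camera images.
- green_silver_mid (a point): green circuit board carrying a silver-grey aluminium block with fins on top, loose, standing upright, 160 g or so. Board 58 mm (its x) by 42 mm (its y), 4 mm thick; block 36 mm (x) by 38 mm (y), centred on the board, from the board up to 56 mm above the underside; so the board sticks out 11 mm beyond the block at both x ends and 2 mm at the sides. This point is its centre, 28 mm above its underside; z up. To be gripped by the block. Belongs in the blue tray.
- green_black_mid (a point): green circuit board carrying a plain black block, loose, standing upright, 160 g or so. Board 58 mm (its x) by 42 mm (its y), 4 mm thick; block 36 mm (x) by 38 mm (y), centred on the board, from the board up to 56 mm above the underside; so the board sticks out 11 mm beyond the block at both x ends and 2 mm at the sides. This point is its centre, 28 mm above its underside; z up. To be gripped by the block. Belongs in the blue tray.
- green_white_mid (a point): green circuit board carrying a plain white block, loose, standing upright, 160 g or so. Board 58 mm (its x) by 42 mm (its y), 4 mm thick; block 36 mm (x) by 38 mm (y), centred on the board, from the board up to 56 mm above the underside; so the board sticks out 11 mm beyond the block at both x ends and 2 mm at the sides. This point is its centre, 28 mm above its underside; z up. To be gripped by the block. Belongs in the blue tray.
- brown_silver_mid (a point): brown circuit board carrying a silver-grey aluminium block with fins on top, loose, standing upright, 160 g or so. Board 58 mm (its x) by 42 mm (its y), 4 mm thick; block 36 mm (x) by 38 mm (y), centred on the board, from the board up to 56 mm above the underside; so the board sticks out 11 mm beyond the block at both x ends and 2 mm at the sides. This point is its centre, 28 mm above its underside; z up. To be gripped by the block. A look-alike that stays where it is.
- brown_black_mid (a point): brown circuit board carrying a plain black block, loose, standing upright, 160 g or so. Board 58 mm (its x) by 42 mm (its y), 4 mm thick; block 36 mm (x) by 38 mm (y), centred on the board, from the board up to 56 mm above the underside; so the board sticks out 11 mm beyond the block at both x ends and 2 mm at the sides. This point is its centre, 28 mm above its underside; z up. To be gripped by the block. A look-alike that stays where it is.
- blue_tray: blue shallow tray, open on top, fixed to the bench. 190 mm long (its x), 82 mm wide (its y), floor 3 mm thick, rims 4 mm thick and 9 mm high over the bench. Inside 182 by 74 mm, of which the end stops take 12 mm at each x end, leaving 158 mm by 74 mm. Origin: centre of its underside, on the bench.
- yellow_stop: yellow bar across the inside of one end of the blue tray (at its +x or its -x end), fixed: 12 mm along the tray (its x), 74 mm across (its y), 12 mm high, standing on the tray's floor. Origin: centre of its underside, 85 mm from the tray's centre. The row of modules starts here.
- black_stop: black bar of the same size across the other end of the blue tray. Origin likewise. Nothing is packed against it.
- grey_tray: dark grey tray of the same shape and size as the blue one but without bars, fixed; not used. Origin: centre of its underside.
- bottle_mid (a point): white plastic bottle with red cap, 44 mm diameter, 95 mm high, loose, standing among the modules; stays where it is. This point is its centre, 47.5 mm above its underside.
Mind the look-alikes: they are no part of the job. What is shaped like the part that bears green_black_mid but red is not meant.

How it is judged:
By the outcome, as a careful person would: the job done as asked, in the order asked, and still so for the second after the job is handed in, with the robot touching nothing.
It also fails if it takes over 88 s, if anything falls off the work surface, if the arm or the gripper's body presses on something with over 40 N, if the wrist force passes 120 N, or if a joint passes its speed limit or range.

## Working session

There is one attempt and no reset: what is moved stays moved. The work goes in short steps, Python scripts to look and compute and a tool call to move; the robot and the scene stay as the last step left them, time stands still between calls to the robot, and variables do not carry over. Pictures are saved under pics/ and viewed, at most 14 in all, crops included, and the job is handed in when it is done.

Besides the shell and the picture viewer there is one more tool, called after "Emit:" in YAML: its name, and indented under it one key for each argument. move_arm: Moves the arm, as the interface text tells. Its arguments: {"type":"object","properties":{"deltas":{"type":"array","items":{"type":"array","items":{"type":"number"}}}},"required":["deltas"]}

```bash
ls; mkdir -p pics
python3 - <<'E'
from workcell import bot
import cv2
o=bot.get_obs(); print(o['clock'],o['eef_pos'],o['tool_rot'],o['grip_width'],bot.tip_reach)
for n in ('top','side'):
    cv2.imwrite(f'pics/{n}0.png',bot.camera(n)); c=bot.calibration(n); print(n,c)
E
```

```text
pics
0.0 [0.19988031 0.45765161 0.23841473] [ 2.04434521e-01  9.78879687e-01 -1.01941614e-03 -2.11713139e-04] 0.08504838829566591 0.008
top {'K': array([[357.81124303,   0.        , 258.73244536],
       [  0.        , 357.81124303, 194.05969601],
       [  0.        ,   0.        ,   1.        ]]), 'dist_coeffs': array([-0.06215352,  0.        ,  0.        ,  0.        ,  0.        ]), 'position': array([0.3207401 , 0.0634166 , 0.87673313]), 'orientation': array([-0.70108812,  0.70632264, -0.08415145,  0.05002316])}
side {'K': array([[400.95332899,   0.        , 254.4980519 ],
       [  0.        , 400.95332899, 193.59871762],
       [  0.        ,   0.        ,   1.        ]]), 'dist_coeffs': array([0.04956938, 0.        , 0.        , 0.        , 0.        ]), 'position': array([ 0.0660699 , -0.44328329,  0.69811127]), 'orientation': array([ 0.86992675, -0.31339533,  0.12255659, -0.36054224])}
```

View pics/top0.png

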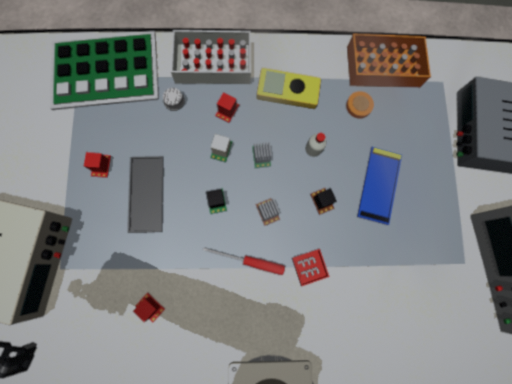

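View pics/side0.png

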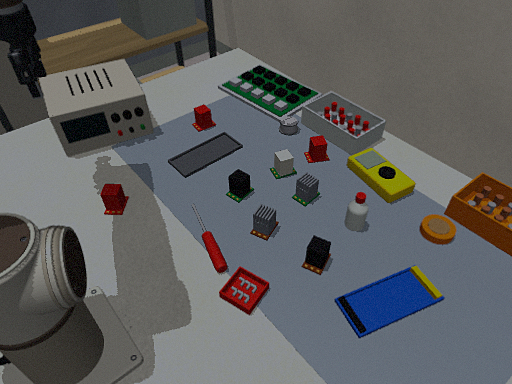

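The top picture shows these candidates:
- **Silver:** green (262,155) and brown (268,210).
- **Black:** green (217,200) and brown (323,200). Red shapes sit at (227,103), (97,162) and (149,307).
- **White:** green (220,146).
- **Tray and bottle:** the blue tray is at (380,186) with its yellow bar at the far end (387,153). The bottle is at (317,142).

I'm choosing the three green boards. Next I'll fit their poses jointly to the outlines from both cameras.

```bash
cat > h.py <<'E'
import numpy as np, cv2
from scipy.optimize import minimize
from scipy.spatial.transform import Rotation as R
from workcell import bot
def proj(c,P):
    Rm=R.from_quat(c['orientation']).as_matrix()
    q=(np.asarray(P,float)-c['position'])@Rm
    return cv2.projectPoints(q,np.zeros(3),np.zeros(3),c['K'],c['dist_coeffs'])[0][:,0]
def unproj(c,uv,z):
    n=cv2.undistortPoints(np.float64(uv).reshape(-1,1,2),c['K'],c['dist_coeffs'])[:,0]
    d=np.c_[n,np.ones(len(n))]@R.from_quat(c['orientation']).as_matrix().T
    return c['position']+d*((z-c['position'][2])/d[:,2])[:,None]
def box(lx,ly,z0,z1): return np.array([[sx*lx/2,sy*ly/2,z] for sx in(-1,1) for sy in(-1,1) for z in(z0,z1)])
MOD=[box(.058,.042,0,.004),box(.036,.038,.004,.056)]
TRAY=[box(.190,.082,0,.009)]
def sil(c,p,boxes,z=0,S=4):
    m=np.zeros((384*S,512*S),np.uint8); ca,sa=np.cos(p[2]),np.sin(p[2])
    for b in boxes:
        w=b@np.array([[ca,sa,0],[-sa,ca,0],[0,0,1]])+[p[0],p[1],z]
        h=cv2.convexHull(np.float32((proj(c,w)+.5)*S-.5))
        cv2.fillConvexPoly(m,np.int32(np.round(h)),255)
    return cv2.resize(m,(512,384),interpolation=cv2.INTER_AREA)/255.
def fit(views,p0,boxes,z=0):
    # views: list of (calib, mask)
    def cost(p):
        return sum(np.abs(sil(c,p,boxes,z)-m).sum()/m.sum() for c,m in views)
    best=None
    for a in np.linspace(0,np.pi,8,endpoint=False):
        q=[p0[0],p0[1],a]
        r=minimize(cost,q,method='Nelder-Mead',options=dict(initial_simplex=np.array([q,[q[0]+.01,q[1],a],[q[0],q[1]+.01,a],[q[0],q[1],a+.3]]),maxiter=70))
        if best is None or r.fun<best.fun: best=r
    return best
def mask(name,cam,uv):
    L=bot.outline_of(name,cam)
    L=[(np.hypot(d['rect'][0]+d['rect'][2]/2-uv[0],d['rect'][1]+d['rect'][3]/2-uv[1]),d) for d in L]
    L=[x for x in L if x[0]<15]
    return max(L,key=lambda x:x[1]['conf'])[1] if L else None
E
cat > m.py <<'E'
from h import *
C={n:bot.calibration(n) for n in('top','side')}
I={n:bot.camera(n) for n in C}
T={'green_silver_mid':((262,155),(307,188)),'green_black_mid':((217,200),(239,184)),'green_white_mid':((220,146),(284,162)),
'brown_silver_mid':((268,210),(264,221)),'brown_black_mid':((323,200),(317,253)),'blue_tray':((380,186),(390,299))}
for k,(a,b) in T.items():
    z=.0 if k=='blue_tray' else .03
    p0=unproj(C['top'],[a],z)[0]; V={}
    for n,uv in(('top',a),('side',b)):
        d=mask(k,n,uv)
        if d is not None: V[n]=(C[n],d['pixels'].astype(float)); print(n,d['rect'],round(d['conf'],2),end=' ')
    B=TRAY if k=='blue_tray' else MOD
    for s in(['top','side'],['top'],['side']):
        v=[V[x] for x in s if x in V]
        if v:
            r=fit(v,p0,B); print(k,s,np.round(r.x[:2]*1000,1),np.round(np.degrees(r.x[2])%180,1),round(r.fun/len(v),3))
print(np.round(unproj(C['top'],[(387,153),(317,142)],.015)*1000))
crop=np.hstack([cv2.resize(I['top'][120:220,190:290],(400,400),interpolation=3),cv2.resize(I['side'][140:240,220:320],(400,400),interpolation=3)])
cv2.imwrite('pics/crop.png',crop)
E
python3 m.py
```

```text
top [252.8, 143.4, 19.1, 25.1] 0.6 side [290.5, 171.8, 27.9, 34.2] 0.86 green_silver_mid ['top', 'side'] [587.7  12.9] 6.0 0.084
green_silver_mid ['top'] [586.2  13.1] 6.9 0.071
green_silver_mid ['side'] [589.4  12.7] 2.9 0.062
top [204.0, 189.4, 22.0, 26.8] 0.6 side [226.2, 170.2, 24.4, 28.7] 0.72 green_black_mid ['top', 'side'] [472.4 125.9] 10.0 0.095
green_black_mid ['top'] [471.3 126.4] 10.3 0.055
green_black_mid ['side'] [474.5 126.4] 11.4 0.103
top [207.2, 130.7, 21.6, 30.9] 0.81 side [272.4, 148.1, 26.4, 31.3] 0.57 green_white_mid ['top', 'side'] [605.4 115.3] 163.8 0.072
green_white_mid ['top'] [604.8 116.2] 163.3 0.069
green_white_mid ['side'] [606.  114.8] 163.8 0.059
top [255.9, 201.1, 20.4, 27.4] 0.6 side [250.3, 207.3, 28.2, 31.6] 0.59 brown_silver_mid ['top', 'side'] [444.   -0.5] 22.4 0.077
brown_silver_mid ['top'] [ 4.435e+02 -2.000e-01] 21.1 0.059
brown_silver_mid ['side'] [446.    0.5] 23.3 0.074
top [312.1, 188.1, 24.0, 23.4] 0.59 side [303.8, 235.5, 24.6, 39.1] 0.79 brown_black_mid ['top', 'side'] [ 470.4 -137.4] 22.0 0.077
brown_black_mid ['top'] [ 469.8 -137.3] 20.4 0.069
brown_black_mid ['side'] [ 471.3 -137.3] 22.9 0.067
top [357.0, 147.9, 44.5, 75.5] 0.68 side [331.9, 266.0, 112.5, 71.2] 0.61 blue_tray ['top', 'side'] [ 510.1 -289.2] 164.5 0.226
blue_tray ['top'] [ 510.8 -289.5] 164.7 0.239
blue_tray ['side'] [ 509.7 -288.6] 164.4 0.205
[[ 593. -312.   15.]
 [ 622. -130.   15.]]
```

View pics/crop.png

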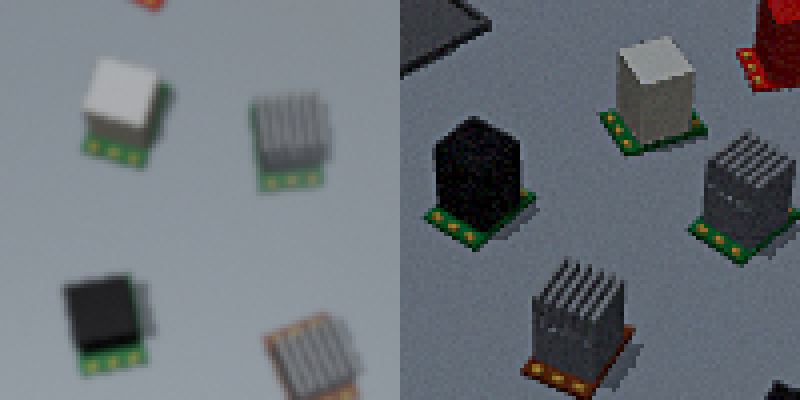

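The crop confirms three green boards: white, silver-finned and black. The brown silver one is at the lower right of the top view. The fits from the two cameras agree to about 2 mm, and the tray's yellow end is at (593,-312). I'll start with the silver module by turning the tool to its heading.

Emit:
move_arm:
  deltas:
    - [0.72, 0, 0, 0, 0, 0, 6]
    - [0.72, 0, 0, 0, 0, 0, 6]
    - [0.72, 0, 0, 0, 0, 0, 6]
    - [0.72, 0, 0, 0, 0, 0, 6]
    - [0.72, 0, 0, 0, 0, 0, 6]
    - [0.72, 0, 0, 0, 0, 0, 6]
    - [0.72, 0, 0, 0, 0, 0, 6]
    - [0.72, 0, 0, 0, 0, 0, 6]
    - [0.72, 0, 0, 0, 0, 0, 6]
    - [0.72, 0, 0, 0, 0, 0, 6]

```text
clock: 1.63
eef_pos: [0.2001, 0.4582, 0.2393]
tool_rot: [0.668, 0.744, 0.0, -0.0]
ft_force: [-0.5, -0.1, -0.9]
grip_width: 0.0615
grasp_force: 0.0
```

```bash
cat > g.py <<'E'
import sys
from h import *
# usage: g.py x y z yaw(deg of tool y); prints shift in present tool axes (mm), turn about tool z
t=np.array([float(v) for v in sys.argv[1:4]]); yaw=float(sys.argv[4])
o=bot.get_obs(); Q=R.from_quat(o['tool_rot']).as_matrix()
d=Q.T@(t-o['eef_pos']*1000); y=np.degrees(np.arctan2(Q[1,1],Q[0,1]))
w=(y-yaw+90)%180-90
g=np.array([[np.sin(np.radians(yaw)),np.cos(np.radians(yaw)),0],[-np.cos(np.radians(yaw)),np.sin(np.radians(yaw)),0],[0,0,-1]])
print('t',round(o['clock'],2),'pos',np.round(o['eef_pos']*1000,1),'yaw',round(y,1),'tilt',np.round(np.degrees(Q[:2,2]),2),'width',round(o['grip_width']*1000,1),'F',np.round(o['ft_force'],1),'j6',round(o['joint_pos'][5],2))
print('shift now',np.round(d,1),'turn z',round(w,1),'shift after turn', np.round((R.from_matrix(Q)*R.from_euler('z',w,degrees=True)).as_matrix().T@(t-o['eef_pos']*1000),1))
E
python3 g.py 587.7 12.9 150 6
```

```text
t 1.63 pos [200.1 458.2 239.3] yaw 6.1 tilt [0. 0.] width 61.5 F [-0.5 -0.1 -0.9] j6 2.62
shift now [-484.   338.    89.3] turn z 0.1 shift after turn [-483.4  338.9   89.3]
```

Emit:
move_arm:
  deltas:
    - [0.72, -24, 17, 4, 0, 0, 0]
    - [0.72, -24, 17, 4, 0, 0, 0]
    - [0.72, -24, 17, 4, 0, 0, 0]
    - [0.72, -24, 17, 4, 0, 0, 0]
    - [0.72, -24, 17, 4, 0, 0, 0]
    - [0.72, -24, 17, 4, 0, 0, 0]
    - [0.72, -24, 17, 4, 0, 0, 0]
    - [0.72, -24, 17, 4, 0, 0, 0]
    - [0.72, -24, 17, 4, 0, 0, 0]
    - [0.72, -24, 17, 4, 0, 0, 0]

```text
clock: 2.47
eef_pos: [0.3967, 0.2375, 0.1993]
tool_rot: [0.666, 0.746, 0.0, 0.0]
ft_force: [-0.0, 0.4, 0.2]
grip_width: 0.0615
grasp_force: 0.0
```

Emit:
move_arm:
  deltas:
    - [0.72, -24, 17, 4, 0, 0, 0]
    - [0.72, -24, 17, 4, 0, 0, 0]
    - [0.72, -24, 17, 4, 0, 0, 0]
    - [0.72, -24, 17, 4, 0, 0, 0]
    - [0.72, -24, 17, 4, 0, 0, 0]
    - [0.72, -24, 17, 4, 0, 0, 0]
    - [0.72, -24, 17, 4, 0, 0, 0]
    - [0.72, -24, 17, 4, 0, 0, 0]
    - [0.72, -24, 17, 4, 0, 0, 0]
    - [0.72, 0, 0, 0, 0, 0, 0]

```text
clock: 3.3
eef_pos: [0.5748, 0.0371, 0.1621]
tool_rot: [0.668, 0.744, -0.0, 0.001]
ft_force: [0.1, 0.1, -0.5]
grip_width: 0.0614
grasp_force: 0.0
```

```bash
cat > w.py <<'E'
import sys
from h import *
# wrist fit: name tag
o=bot.get_obs(); c=bot.calibration('wrist'); I=bot.camera('wrist'); cv2.imwrite(f'pics/{sys.argv[1]}.png',I)
for k in sys.argv[2:]:
    for d in bot.outline_of(k,'wrist'):
        r=d['rect']
        if d['conf']<.4: continue
        z=.03; p0=unproj(c,[(r[0]+r[2]/2,r[1]+r[3]/2)],z)[0]
        f=fit([(c,d['pixels'].astype(float))],p0,TRAY if 'tray' in k else MOD)
        b,g,rd=np.median(I[d['pixels']],axis=0)
        print(k,np.round(r),round(d['conf'],2),'pos',np.round(f.x[:2]*1000,1),'yaw',round(np.degrees(f.x[2])%180,1),'cost',round(f.fun,3))
E
python3 w.py w1 green_silver_mid; python3 g.py 587.7 12.9 150 6
```

```text
green_silver_mid [231. 169.  61.  70.] 0.69 pos [590.5  13.2] yaw 5.7 cost 0.032
t 3.4 pos [572.1  40.2 162.6] yaw 6.3 tilt [-0.07  0.01] width 61.4 F [-0.2  0.6  0.4] j6 1.53
shift now [-28.8  12.5  12.6] turn z 0.3 shift after turn [-28.7  12.7  12.6]
```

Emit:
move_arm:
  deltas:
    - [0.72, -14.5, 7.5, 10, 0, 0, 0]
    - [0.72, -14.5, 7.5, 10, 0, 0, 0]
    - [0.72, 0, 0, 20, 0, 0, 0]
    - [0.72, 0, 0, 25, 0, 0, 0]
    - [0.72, 0, 0, 25, 0, 0, 0]
    - [0.72, 0, 0, 20, 0, 0, 0]
    - [0.72, 0, 0, 16, 0, 0, 0]
    - [0.72, 0, 0, 10, 0, 0, 0]
    - [0.72, 0, 0, 4, 0, 0, 0]
    - [0.72, 0, 0, 0, 0, 0, 0]

```text
clock: 4.23
eef_pos: [0.5894, 0.0139, 0.0221]
tool_rot: [0.666, 0.746, -0.001, -0.001]
ft_force: [0.5, 0.8, 0.9]
grip_width: 0.0612
grasp_force: 0.0
```

Emit:
move_arm:
  deltas:
    - [0.3, 0, 0, 0, 0, 0, 0]
    - [0.3, 0, 0, 0, 0, 0, 0]
    - [0.2, 0, 0, 0, 0, 0, 0]
    - [0.2, 0, 0, 0, 0, 0, 0]
    - [0.2, 0, 0, 0, 0, 0, 0]
    - [0.2, 0, 0, 0, 0, 0, 0]

```text
clock: 4.73
eef_pos: [0.5913, 0.014, 0.0248]
tool_rot: [0.666, 0.746, 0.001, 0.001]
ft_force: [0.1, -0.2, 5.5]
grip_width: 0.0354
grasp_force: 60.7
```

```bash
python3 g.py 590 13 23 6
```

```text
t 4.73 pos [591.3  14.   24.8] yaw 6.4 tilt [0.17 0.  ] width 35.4 F [ 0.1 -0.2  5.5] j6 1.48
shift now [-0.8 -1.5  1.8] turn z 0.4 shift after turn [-0.8 -1.4  1.8]
```

Emit:
move_arm:
  deltas:
    - [0.2, 0, 0, -10, 0, 0, 0]
    - [0.2, 0, 0, -25, 0, 0, 0]
    - [0.2, 0, 0, -25, 0, 0, 0]
    - [0.2, 0, 0, -25, 0, 0, -6.8]
    - [0.2, 0, 0, -25, 0, 0, -6.8]
    - [0.2, 0, 0, -25, 0, 0, -6.8]
    - [0.2, 0, 0, -10, 0, 0, -6.8]
    - [0.2, 0, 0, 0, 0, 0, -6.8]
    - [0.2, 0, 0, 0, 0, 0, -6.8]
    - [0.2, 0, 0, 0, 0, 0, -6.8]

```text
clock: 5.57
eef_pos: [0.5896, 0.0139, 0.1688]
tool_rot: [0.306, 0.952, -0.0, -0.0]
ft_force: [-0.4, 0.6, -1.2]
grip_width: 0.0353
grasp_force: 60.1
```

Emit:
move_arm:
  deltas:
    - [0.2, 0, 0, 0, 0, 0, -6.8]
    - [0.2, 0, 0, 0, 0, 0, -6.8]
    - [0.2, 0, 0, 0, 0, 0, -6.8]
    - [0.2, 0, 0, 0, 0, 0, 0]

```text
clock: 5.9
eef_pos: [0.5895, 0.0139, 0.1682]
tool_rot: [0.135, 0.991, -0.0, -0.001]
ft_force: [0.3, 0.1, -1.0]
grip_width: 0.0354
grasp_force: 60.1
```

```bash
python3 g.py 560 -303 165 74.5
```

```text
t 5.9 pos [589.5  13.9 168.2] yaw 74.5 tilt [-0.08 -0.  ] width 35.4 F [ 0.3  0.1 -1. ] j6 0.29
shift now [ -56.2 -313.3    3.2] turn z 0.0 shift after turn [ -56.3 -313.3    3.2]
```

Emit:
move_arm:
  deltas:
    - [0.2, -3, -15, 0, 0, 0, 0]
    - [0.2, -5, -28, 0, 0, 0, 0]
    - [0.2, -5, -30, 0, 0, 0, 0]
    - [0.2, -5, -30, 0, 0, 0, 0]
    - [0.2, -5, -30, 0, 0, 0, 0]
    - [0.2, -5, -30, 0, 0, 0, 0]
    - [0.2, -5, -30, 0, 0, 0, 0]
    - [0.2, -5, -30, 0, 0, 0, 0]
    - [0.2, -5, -30, 0, 0, 0, 0]
    - [0.2, -5, -30, 0, 0, 0, 0]

```text
clock: 6.73
eef_pos: [0.5595, -0.2728, 0.1683]
tool_rot: [0.137, 0.991, 0.0, -0.0]
ft_force: [0.2, -0.0, -1.4]
grip_width: 0.0354
grasp_force: 60.2
```

Emit:
move_arm:
  deltas:
    - [0.2, -5, -20, 0, 0, 0, 0]
    - [0.2, -3, -10, 0, 0, 0, 0]
    - [0.2, 0, 0, 0, 0, 0, 0]
    - [0.2, 0, 0, 0, 0, 0, 0]

```text
clock: 7.07
eef_pos: [0.5597, -0.3021, 0.1679]
tool_rot: [0.137, 0.991, 0.001, -0.0]
ft_force: [-0.7, 0.2, -2.5]
grip_width: 0.0351
grasp_force: 60.2
```

```bash
python3 g.py 560 -303 165 74.5
python3 - <<'E'
from h import *
c=bot.calibration('wrist'); I=bot.camera('wrist'); cv2.imwrite('pics/w2.png',cv2.resize(I,(768,576)))
hsv=cv2.cvtColor(I,cv2.COLOR_BGR2HSV)
print(c['position'])
E
```

```text
t 7.07 pos [ 559.7 -302.1  167.9] yaw 74.3 tilt [-0.04  0.08] width 35.1 F [-0.7  0.2 -2.5] j6 -0.22
shift now [-0.6 -0.8  2.9] turn z -0.2 shift after turn [-0.6 -0.8  2.9]
[ 0.48053632 -0.27883279  0.30390899]
```

View pics/w2.png

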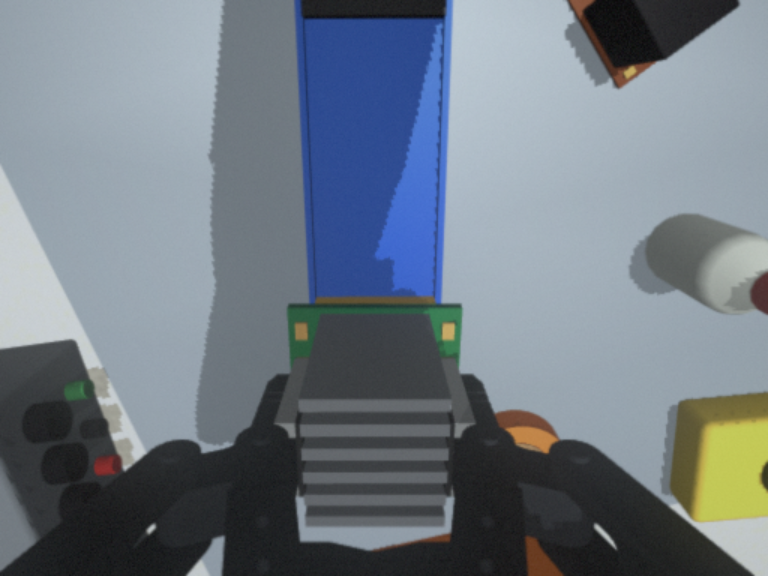

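The wrist view shows the held silver module upright, with its board's near edge at row 304. Beyond it are the tray rims, at columns 295–453 at the top and 309–441 at row 300. The black bar's inner edge is at row 17, and a sliver of the yellow bar starts at about row 297. I'll measure the tray frame from these.

Run:
```python
from h import *
c=bot.calibration('wrist')
I=cv2.imread('pics/w2.png')
u=lambda p,z: unproj(c,(np.array(p)+.5)/1.5-.5,z)[:,:2]*1000
hs=cv2.cvtColor(I,cv2.COLOR_BGR2HSV); m=(abs(hs[...,0].astype(int)-112)<12)&(hs[...,1]>120)
L=[];Rr=[]
for r in range(40,290,10):
    x=np.where(m[r,280:470])[0]+280; L.append((x.min(),r)); Rr.append((x.max()+1,r))
l=u(L,.009); q=u(Rr,.009)
for e in(l,q):
    k=np.polyfit(e[:,0],e[:,1],1); print('rim angle',np.degrees(np.arctan(k[0])),'resid',np.std(e[:,1]-np.polyval(k,e[:,0])))
mid=(l+q)/2; print('width',np.mean(np.hypot(*(l-q).T)),'mid ends',mid[0],mid[-1])
print('black inner',u([(303,17),(445,17)],.015),'floor',u([(303,17),(445,17)],.003))
print('yellow inner',u([(316,297.5),(438,297.5)],.015))
print([tuple(hs[r,375]) for r in range(288,306,2)])
```

```text
rim angle -15.334188021321996 resid 0.16891947339565058
rim angle -15.158393332704959 resid 0.18501806415034144
width 81.82168576574794 mid ends [ 448.76713714 -269.14089611] [ 578.7537732 -304.6299391]
black inner [[ 429.19261109 -301.5131752 ]
 [ 448.84104175 -231.30727316]] floor [[ 427.05458826 -302.48153025]
 [ 447.51882678 -229.3606612 ]]
yellow inner [[ 577.82755181 -342.07679427]
 [ 597.9321008  -270.42252435]]
[(np.uint8(111), np.uint8(174), np.uint8(142)), (np.uint8(111), np.uint8(171), np.uint8(142)), (np.uint8(112), np.uint8(169), np.uint8(143)), (np.uint8(112), np.uint8(161), np.uint8(141)), (np.uint8(112), np.uint8(71), np.uint8(97)), (np.uint8(18), np.uint8(85), np.uint8(93)), (np.uint8(20), np.uint8(110), np.uint8(97)), (np.uint8(22), np.uint8(103), np.uint8(89)), (np.uint8(65), np.uint8(53), np.uint8(63))]
```

Emit:
move_arm:
  deltas:
    - [0.2, 0, 2.5, 15, 0, 0, -0.3]
    - [0.2, 0, 0, 25, 0, 0, 0]
    - [0.2, 0, 0, 25, 0, 0, 0]
    - [0.2, 0, 0, 25, 0, 0, 0]
    - [0.2, 0, 0, 20, 0, 0, 0]
    - [0.2, 0, 0, 14, 0, 0, 0]
    - [0.2, 0, 0, 8, 0, 0, 0]
    - [0.2, 0, 0, 4, 0, 0, 0]
    - [0.2, 0, 0, 0, 0, 0, 0]

```text
clock: 7.87
eef_pos: [0.5606, -0.2988, 0.0318]
tool_rot: [0.132, 0.991, 0.0, -0.001]
ft_force: [-0.1, -0.9, -1.7]
grip_width: 0.0354
grasp_force: 60.2
```

Emit:
move_arm:
  deltas:
    - [0.2, 0, 0, 1, 0, 0, 0]
    - [0.2, 0, 0, 1, 0, 0, 0]
    - [0.2, 0, 0, 1, 0, 0, 0]
    - [0.2, 0, 0, 0, 0, 0, 0]

```text
clock: 8.2
eef_pos: [0.561, -0.3004, 0.0301]
tool_rot: [0.133, 0.991, -0.0, 0.001]
ft_force: [-0.8, 0.2, -1.8]
grip_width: 0.0351
grasp_force: 60.2
```

```bash
python3 g.py 569.7 -302.1 27.5 74.75
```

```text
t 8.2 pos [ 561.  -300.4   30.1] yaw 74.7 tilt [ 0.07 -0.04] width 35.1 F [-0.8  0.2 -1.8] j6 -0.22
shift now [-8.8  0.7  2.6] turn z -0.1 shift after turn [-8.8  0.7  2.6]
```

Emit:
move_arm:
  deltas:
    - [0.2, 0, 0, 0.8, 0, 0, 0]
    - [0.2, 0, 0, 0.8, 0, 0, 0]
    - [0.2, 0, 0, 0.8, 0, 0, 0]
    - [0.2, 0, 0, 0, 0, 0, 0]

```text
clock: 8.53
eef_pos: [0.5607, -0.3004, 0.0278]
tool_rot: [0.133, 0.991, -0.0, 0.0]
ft_force: [-1.1, 0.9, 3.8]
grip_width: 0.0354
grasp_force: 60.6
```

Emit:
move_arm:
  deltas:
    - [0.2, 0, 0, 0.8, 0, 0, 0]
    - [0.2, 0, 0, 0, 0, 0, 0]

```text
clock: 8.7
eef_pos: [0.5608, -0.3005, 0.0278]
tool_rot: [0.133, 0.991, -0.0, 0.001]
ft_force: [-3.8, 0.6, 8.2]
grip_width: 0.035
grasp_force: 61.4
```

Emit:
move_arm:
  deltas:
    - [0.2, -1.5, 0, -0.6, 0, 0, 0]
    - [0.2, -1.5, 0, 0, 0, 0, 0]
    - [0.2, -1.5, 0, 0, 0, 0, 0]
    - [0.2, -1.5, 0, 0, 0, 0, 0]
    - [0.2, 0, 0, 0, 0, 0, 0]

```text
clock: 9.12
eef_pos: [0.5663, -0.3021, 0.0278]
tool_rot: [0.133, 0.991, -0.0, 0.0]
ft_force: [-4.1, 0.0, 7.3]
grip_width: 0.0354
grasp_force: 61.1
```

Emit:
move_arm:
  deltas:
    - [0.2, -1, 0, 0, 0, 0, 0]
    - [0.2, -1, 0, 0, 0, 0, 0]
    - [0.2, 0, 0, 0, 0, 0, 0]

```text
clock: 9.37
eef_pos: [0.568, -0.3026, 0.0278]
tool_rot: [0.133, 0.991, -0.0, -0.0]
ft_force: [-3.5, 0.7, 7.2]
grip_width: 0.0354
grasp_force: 61.2
```

Emit:
move_arm:
  deltas:
    - [0.2, -1, 0, 0, 0, 0, 0]
    - [0.2, 0, 0, 0, 0, 0, 0]

```text
clock: 9.53
eef_pos: [0.5684, -0.3027, 0.0278]
tool_rot: [0.133, 0.991, -0.0, -0.001]
ft_force: [-5.0, 1.4, 8.1]
grip_width: 0.0355
grasp_force: 61.3
```

Emit:
move_arm:
  deltas:
    - [0.2, -1, 0, 0, 0, 0, 0]
    - [0.2, 0, 0, 0, 0, 0, 0]

```text
clock: 9.7
eef_pos: [0.5684, -0.3027, 0.0278]
tool_rot: [0.133, 0.991, -0.0, -0.002]
ft_force: [-7.2, 0.9, 10.3]
grip_width: 0.0356
grasp_force: 61.5
```

Emit:
move_arm:
  deltas:
    - [0.2, -1, 0, 0, 0, 0, 0]
    - [0.2, 0, 0, 0, 0, 0, 0]

```text
clock: 9.87
eef_pos: [0.5685, -0.3027, 0.0279]
tool_rot: [0.133, 0.991, 0.0, -0.002]
ft_force: [-10.1, 1.8, 12.6]
grip_width: 0.0353
grasp_force: 61.8
```

Emit:
move_arm:
  deltas:
    - [0.2, 1.2, 0, -0.6, 0, 0, 0]
    - [0.2, 0, 0, 0, 0, 0, 0]
    - [0.65, 0, 0, 0, 0, 0, 0]
    - [0.65, 0, 0, 0, 0, 0, 0]
    - [0.65, 0, 0, 0, 0, 0, 0]
    - [0.65, 0, 0, 0, 0, 0, 0]
    - [0.65, 0, 0, 0, 0, 0, 0]

```text
clock: 10.45
eef_pos: [0.5703, -0.3028, 0.0271]
tool_rot: [0.133, 0.991, 0.0, 0.0]
ft_force: [-0.2, -0.3, 0.4]
grip_width: 0.0557
grasp_force: 0.0
```

```bash
python3 g.py 472.5 126 150 10
```

```text
t 10.45 pos [ 570.3 -302.8   27.1] yaw 74.7 tilt [0.01 0.  ] width 55.7 F [-0.2 -0.3  0.4] j6 -0.22
shift now [ 207.4  387.8 -123. ] turn z 64.7 shift after turn [ 439.2  -21.8 -123. ]
```

Emit:
move_arm:
  deltas:
    - [0.7, 0, 0, -10, 0, 0, 0]
    - [0.7, 0, 0, -20, 0, 0, 0]
    - [0.7, 0, 0, -25, 0, 0, 0]
    - [0.7, 0, 0, -25, 0, 0, 0]
    - [0.7, 0, 0, -25, 0, 0, 0]
    - [0.7, 0, 0, -25, 0, 0, 0]
    - [0.7, 0, 0, -10, 0, 0, 0]

```text
clock: 11.03
eef_pos: [0.5719, -0.3037, 0.1725]
tool_rot: [0.133, 0.991, -0.001, 0.003]
ft_force: [0.7, 0.6, 1.4]
grip_width: 0.0599
grasp_force: 0.0
```

```bash
python3 w.py w3 green_silver_mid; python3 g.py 472.5 126 170 10;  python3 - <<'E'
import cv2
a=cv2.imread('pics/w3.png'); cv2.imwrite('pics/w3b.png',cv2.resize(a,(768,576)))
E
```

```text
green_silver_mid [216. 136.  64.  66.] 0.87 pos [ 571.3 -302.4] yaw 74.0 cost 0.041
t 11.13 pos [ 571.7 -303.6  170.6] yaw 74.7 tilt [ 0.32 -0.17] width 59.7 F [ 0.1 -1.1 -0.4] j6 -0.22
shift now [209.  388.2  -1.2] turn z 64.7 shift after turn [440.3 -23.1  -1.2]
```

View pics/w3b.png

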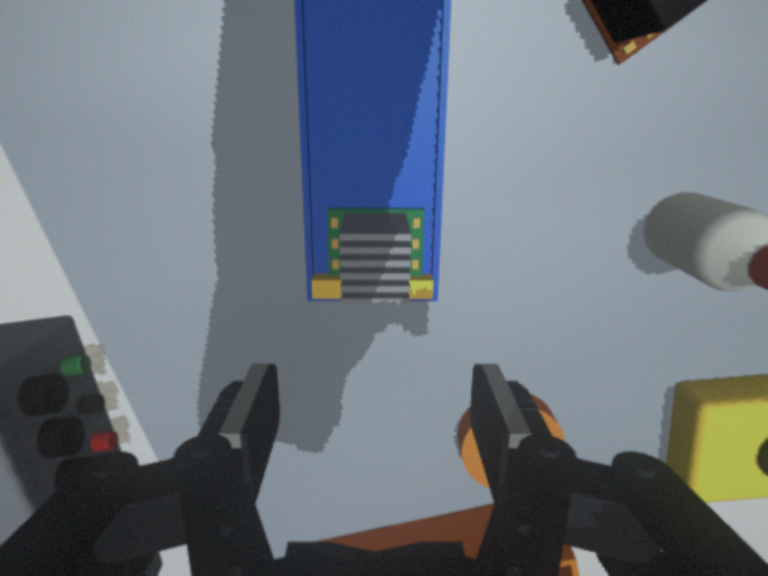

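The silver board lies flat in the tray, its far edge meeting the yellow bar at row 277 with no blue showing between. Next is the green black module.

Emit:
move_arm:
  deltas:
    - [0.72, 8, 15, 0, 0, 0, 0]
    - [0.72, 13, 24, 0, 0, 0, 0]
    - [0.72, 13, 24, 0, 0, 0, 0]
    - [0.72, 13, 24, 0, 0, 0, 0]
    - [0.72, 13, 24, 0, 0, 0, 0]
    - [0.72, 13, 24, 0, 0, 0, 0]
    - [0.72, 13, 24, 0, 0, 0, 0]
    - [0.72, 13, 24, 0, 0, 0, 0]
    - [0.72, 13, 24, 0, 0, 0, 0]
    - [0.72, 13, 24, 0, 0, 0, 0]

```text
clock: 11.97
eef_pos: [0.5086, -0.0456, 0.1653]
tool_rot: [0.133, 0.991, -0.0, -0.002]
ft_force: [0.6, 0.6, 0.3]
grip_width: 0.0612
grasp_force: 0.0
```

Emit:
move_arm:
  deltas:
    - [0.72, 13, 24, 0, 0, 0, 0]
    - [0.72, 13, 24, 0, 0, 0, 0]
    - [0.72, 13, 24, 0, 0, 0, 0]
    - [0.72, 13, 24, 0, 0, 0, 0]
    - [0.72, 10, 20, 0, 0, 0, 0]
    - [0.72, 0, 0, 0, 0, 0, 6.5]
    - [0.72, 0, 0, 0, 0, 0, 6.5]
    - [0.72, 0, 0, 0, 0, 0, 6.5]
    - [0.72, 0, 0, 0, 0, 0, 6.5]
    - [0.72, 0, 0, 0, 0, 0, 6.5]

```text
clock: 12.8
eef_pos: [0.4799, 0.0813, 0.1653]
tool_rot: [0.407, 0.913, -0.001, -0.002]
ft_force: [-1.0, -0.1, 0.3]
grip_width: 0.0617
grasp_force: 0.0
```

Emit:
move_arm:
  deltas:
    - [0.72, 0, 0, 0, 0, 0, 6.5]
    - [0.72, 0, 0, 0, 0, 0, 6.5]
    - [0.72, 0, 0, 0, 0, 0, 6.5]
    - [0.72, 0, 0, 0, 0, 0, 6.5]
    - [0.72, 0, 0, 0, 0, 0, 6.2]
    - [0.72, 0, 0, 0, 0, 0, 0]
    - [0.72, 0, 0, 0, 0, 0, 0]

```text
clock: 13.38
eef_pos: [0.4802, 0.0811, 0.1658]
tool_rot: [0.642, 0.767, -0.001, -0.001]
ft_force: [-0.4, 0.3, -0.2]
grip_width: 0.0614
grasp_force: 0.0
```

```bash
python3 w.py w4 green_black_mid; python3 g.py 472.5 126 23 10
```

```text
green_black_mid [463. 154.  49.  73.] 0.88 pos [717.8 100.8] yaw 151.6 cost 0.02
green_black_mid [216.  90.  72.  64.] 0.6 pos [475.  127.3] yaw 11.7 cost 0.031
t 13.48 pos [480.6  81.2 166.4] yaw 10.1 tilt [-0.1  -0.01] width 61.4 F [-0.   0.6  0. ] j6 1.56
shift now [4.550e+01 1.000e-01 1.434e+02] turn z 0.1 shift after turn [ 45.5   0.  143.4]
```

Emit:
move_arm:
  deltas:
    - [0.72, 15, 0.8, 0, 0, 0, -1]
    - [0.72, 20, 1.4, 0, 0, 0, 0]
    - [0.72, 11, 0.3, 15, 0, 0, 0]
    - [0.72, 0, 0, 25, 0, 0, 0]
    - [0.72, 0, 0, 25, 0, 0, 0]
    - [0.72, 0, 0, 25, 0, 0, 0]
    - [0.72, 0, 0, 25, 0, 0, 0]
    - [0.72, 0, 0, 16, 0, 0, 0]
    - [0.72, 0, 0, 8, 0, 0, 0]
    - [0.72, 0, 0, 4, 0, 0, 0]

```text
clock: 14.32
eef_pos: [0.474, 0.1266, 0.0228]
tool_rot: [0.636, 0.772, -0.001, -0.001]
ft_force: [-0.4, -0.1, -0.7]
grip_width: 0.0614
grasp_force: 0.0
```

Emit:
move_arm:
  deltas:
    - [0.3, 0, 0, 0, 0, 0, 0]
    - [0.3, 0, 0, 0, 0, 0, 0]
    - [0.2, 0, 0, 0, 0, 0, 0]
    - [0.2, 0, 0, 0, 0, 0, 0]
    - [0.2, 0, 0, 0, 0, 0, 0]
    - [0.2, 0, 0, 0, 0, 0, 0]

```text
clock: 14.82
eef_pos: [0.476, 0.1271, 0.0253]
tool_rot: [0.636, 0.772, 0.001, 0.001]
ft_force: [0.7, -0.8, 4.5]
grip_width: 0.0355
grasp_force: 60.9
```

```bash
python3 g.py 474.5 127 23 11
```

```text
t 14.82 pos [476.  127.1  25.3] yaw 11.0 tilt [0.12 0.03] width 35.5 F [ 0.7 -0.8  4.5] j6 1.64
shift now [ 0.2 -1.5  2.3] turn z 0.0 shift after turn [ 0.2 -1.5  2.3]
```

Emit:
move_arm:
  deltas:
    - [0.2, 0, 0, -10, 0, 0, 0]
    - [0.2, 0, 0, -25, 0, 0, 0]
    - [0.2, 0, 0, -25, 0, 0, 0]
    - [0.2, 0, 0, -25, 0, 0, -6.5]
    - [0.2, 0, 0, -25, 0, 0, -6.5]
    - [0.2, 0, 0, -25, 0, 0, -6.5]
    - [0.2, 0, 0, -10, 0, 0, -6.5]
    - [0.2, 0, 0, 0, 0, 0, -6.5]
    - [0.2, 0, 0, 0, 0, 0, -6.5]
    - [0.2, 0, 0, 0, 0, 0, -6.5]

```text
clock: 15.65
eef_pos: [0.4749, 0.1268, 0.1701]
tool_rot: [0.285, 0.958, 0.0, 0.0]
ft_force: [-0.1, 0.8, -2.2]
grip_width: 0.0354
grasp_force: 60.3
```

Emit:
move_arm:
  deltas:
    - [0.2, 0, 0, 0, 0, 0, -6.5]
    - [0.2, 0, 0, 0, 0, 0, -6.5]
    - [0.2, 0, 0, 0, 0, 0, -5.2]
    - [0.2, 0, 0, 0, 0, 0, 0]
    - [0.2, 0, 0, 0, 0, 0, 0]

```text
clock: 16.07
eef_pos: [0.4748, 0.1268, 0.1695]
tool_rot: [0.134, 0.991, -0.0, -0.0]
ft_force: [-0.0, -0.7, -2.6]
grip_width: 0.0354
grasp_force: 60.3
```

```bash
python3 g.py 519.4 -289 170 74.7
```

```text
t 16.07 pos [474.8 126.8 169.5] yaw 74.6 tilt [-0.03 -0.01] width 35.4 F [-0.  -0.7 -2.6] j6 0.53
shift now [-153.6 -389.    -0.5] turn z -0.1 shift after turn [-152.8 -389.3   -0.5]
```

Emit:
move_arm:
  deltas:
    - [0.2, -5, -13, 0, 0, 0, 0]
    - [0.2, -10, -25.5, 0, 0, 0, 0]
    - [0.2, -10, -25.5, 0, 0, 0, 0]
    - [0.2, -10, -25.5, 0, 0, 0, 0]
    - [0.2, -10, -25.5, 0, 0, 0, 0]
    - [0.2, -10, -25.5, 0, 0, 0, 0]
    - [0.2, -10, -25.5, 0, 0, 0, 0]
    - [0.2, -10, -25.5, 0, 0, 0, 0]
    - [0.2, -10, -25.5, 0, 0, 0, 0]
    - [0.2, -10, -25.5, 0, 0, 0, 0]

```text
clock: 16.9
eef_pos: [0.5026, -0.1334, 0.1695]
tool_rot: [0.134, 0.991, 0.0, -0.0]
ft_force: [-0.8, 0.3, -2.7]
grip_width: 0.0354
grasp_force: 60.4
```

Emit:
move_arm:
  deltas:
    - [0.2, -10, -25.5, 0, 0, 0, 0]
    - [0.2, -10, -25.5, 0, 0, 0, 0]
    - [0.2, -10, -25.5, 0, 0, 0, 0]
    - [0.2, -10, -25.5, 0, 0, 0, 0]
    - [0.2, -10, -25.5, 0, 0, 0, 0]
    - [0.2, -8, -19, 0, 0, 0, 0]
    - [0.2, 0, 0, 0, 0, 0, 0]
    - [0.2, 0, 0, 0, 0, 0, 0]
    - [0.2, 0, 0, 0, 0, 0, 0]

```text
clock: 17.65
eef_pos: [0.5196, -0.2881, 0.169]
tool_rot: [0.134, 0.991, 0.0, -0.001]
ft_force: [0.4, 0.3, -2.6]
grip_width: 0.0356
grasp_force: 60.6
```

```bash
python3 g.py 519.4 -289 170 74.7;python3 - <<'E'
from h import *
I=bot.camera('wrist'); cv2.imwrite('pics/w5.png',cv2.resize(I,(768,576)))
E
```

```text
t 17.65 pos [ 519.6 -288.1  169. ] yaw 74.6 tilt [-0.06  0.06] width 35.6 F [ 0.4  0.3 -2.6] j6 -0.24
shift now [-0. -1. -1.] turn z -0.1 shift after turn [-0. -1. -1.]
```

View pics/w5.png

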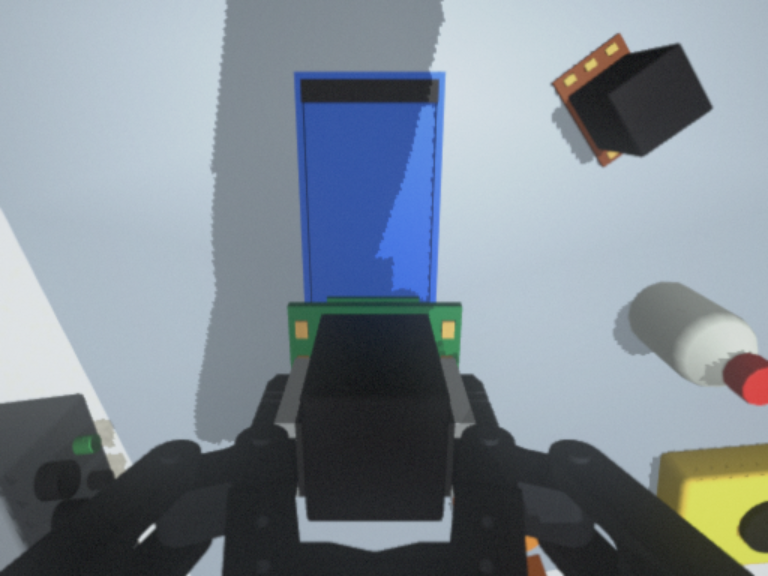

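The black module is held upright and level in line with the tray. The placed silver board's near edge shows at row 297, columns 328–422, as expected. I'll lower it short of contact.

Emit:
move_arm:
  deltas:
    - [0.2, 0, -0.5, 15, 0, 0, 0]
    - [0.2, 0, 0, 25, 0, 0, 0]
    - [0.2, 0, 0, 25, 0, 0, 0]
    - [0.2, 0, 0, 25, 0, 0, 0]
    - [0.2, 0, 0, 20, 0, 0, 0]
    - [0.2, 0, 0, 15, 0, 0, 0]
    - [0.2, 0, 0, 8, 0, 0, 0]
    - [0.2, 0, 0, 5, 0, 0, 0]
    - [0.2, 0, 0, 1, 0, 0, 0]
    - [0.2, 0, 0, 0, 0, 0, 0]

```text
clock: 18.53
eef_pos: [0.5205, -0.2889, 0.031]
tool_rot: [0.133, 0.991, -0.0, 0.0]
ft_force: [1.0, 0.1, -1.9]
grip_width: 0.0358
grasp_force: 60.6
```

Emit:
move_arm:
  deltas:
    - [0.2, 0, 0, 0.8, 0, 0, 0]
    - [0.2, 0, 0, 0.8, 0, 0, 0]
    - [0.2, 0, 0, 0, 0, 0, 0]

```text
clock: 18.78
eef_pos: [0.5205, -0.2894, 0.0295]
tool_rot: [0.133, 0.991, -0.0, 0.001]
ft_force: [0.1, -0.3, -1.4]
grip_width: 0.0353
grasp_force: 60.6
```

Emit:
move_arm:
  deltas:
    - [0.2, 0, 0, 0.8, 0, 0, 0]
    - [0.2, 0, 0, 0.8, 0, 0, 0]
    - [0.2, 0, 0, 0, 0, 0, 0]

```text
clock: 19.03
eef_pos: [0.5204, -0.2895, 0.0283]
tool_rot: [0.133, 0.991, -0.0, 0.001]
ft_force: [-0.8, 0.2, 3.9]
grip_width: 0.0353
grasp_force: 61.1
```

Emit:
move_arm:
  deltas:
    - [0.2, -1.5, 0, 0, 0, 0, 0]
    - [0.2, -1.5, 0, 0, 0, 0, 0]
    - [0.2, -1.5, 0, 0, 0, 0, 0]
    - [0.2, -1.5, 0, 0, 0, 0, 0]
    - [0.2, 0, 0, 0, 0, 0, 0]

```text
clock: 19.45
eef_pos: [0.5254, -0.291, 0.0283]
tool_rot: [0.133, 0.991, -0.0, -0.0]
ft_force: [-3.6, 0.5, 6.6]
grip_width: 0.0355
grasp_force: 61.5
```

Emit:
move_arm:
  deltas:
    - [0.2, -1, 0, 0, 0, 0, 0]
    - [0.2, -1, 0, 0, 0, 0, 0]
    - [0.2, 0, 0, 0, 0, 0, 0]

```text
clock: 19.7
eef_pos: [0.5272, -0.2915, 0.0283]
tool_rot: [0.133, 0.991, -0.0, -0.0]
ft_force: [-4.5, 0.3, 6.9]
grip_width: 0.0352
grasp_force: 61.5
```

Emit:
move_arm:
  deltas:
    - [0.2, -1, 0, 0, 0, 0, 0]
    - [0.2, -1, 0, 0, 0, 0, 0]
    - [0.2, 0, 0, 0, 0, 0, 0]

```text
clock: 19.95
eef_pos: [0.5282, -0.2918, 0.0283]
tool_rot: [0.133, 0.991, -0.0, -0.001]
ft_force: [-6.0, 1.6, 9.2]
grip_width: 0.0352
grasp_force: 61.8
```

Emit:
move_arm:
  deltas:
    - [0.2, -1, 0, 0, 0, 0, 0]
    - [0.2, 0, 0, 0, 0, 0, 0]

```text
clock: 20.12
eef_pos: [0.5282, -0.2918, 0.0284]
tool_rot: [0.133, 0.991, -0.0, -0.002]
ft_force: [-8.2, 1.8, 11.5]
grip_width: 0.0353
grasp_force: 62.1
```

Emit:
move_arm:
  deltas:
    - [0.2, -1, 0, 0, 0, 0, 0]
    - [0.2, 0, 0, 0, 0, 0, 0]

```text
clock: 20.28
eef_pos: [0.5283, -0.2918, 0.0284]
tool_rot: [0.134, 0.991, 0.0, -0.003]
ft_force: [-10.3, 2.7, 12.8]
grip_width: 0.0357
grasp_force: 62.3
```

Emit:
move_arm:
  deltas:
    - [0.2, 1.2, 0, -0.6, 0, 0, 0]
    - [0.2, 0, 0, 0, 0, 0, 0]
    - [0.65, 0, 0, 0, 0, 0, 0]
    - [0.65, 0, 0, 0, 0, 0, 0]
    - [0.65, 0, 0, 0, 0, 0, 0]
    - [0.65, 0, 0, 0, 0, 0, 0]
    - [0.65, 0, 0, 0, 0, 0, 0]

```text
clock: 20.87
eef_pos: [0.5307, -0.292, 0.0276]
tool_rot: [0.133, 0.991, -0.0, 0.0]
ft_force: [0.4, 0.2, -0.6]
grip_width: 0.0557
grasp_force: 0.0
```

Emit:
move_arm:
  deltas:
    - [0.7, 0, 0, -10, 0, 0, 0]
    - [0.7, 0, 0, -20, 0, 0, 0]
    - [0.7, 0, 0, -25, 0, 0, 0]
    - [0.7, 0, 0, -25, 0, 0, 0]
    - [0.7, 0, 0, -25, 0, 0, 0]
    - [0.7, 0, 0, -25, 0, 0, 0]
    - [0.7, 0, 0, -15, 0, 0, 0]

```text
clock: 21.45
eef_pos: [0.5316, -0.2925, 0.1769]
tool_rot: [0.133, 0.991, -0.001, 0.002]
ft_force: [0.1, 0.1, 0.5]
grip_width: 0.0596
grasp_force: 0.0
```

```bash
python3 g.py 605.4 70 170 163.8;python3 w.py w6 green_black_mid green_silver_mid
python3 - <<'E'
import cv2
a=cv2.imread('pics/w6.png'); cv2.imwrite('pics/w6b.png',cv2.resize(a,(768,576)))
E
```

```text
t 21.45 pos [ 531.6 -292.5  176.9] yaw 74.7 tilt [ 0.25 -0.14] width 59.6 F [0.1 0.1 0.5] j6 -0.24
shift now [ 24.4 369.2   6.3] turn z -89.1 shift after turn [-368.8   30.3    6.3]
green_black_mid [216. 136.  64.  69.] 0.88 pos [ 530.9 -291.2] yaw 73.9 cost 0.03
green_silver_mid [218. 180.  62.  68.] 0.74 pos [ 573.5 -303.2] yaw 74.2 cost 0.321
```

View pics/w6b.png

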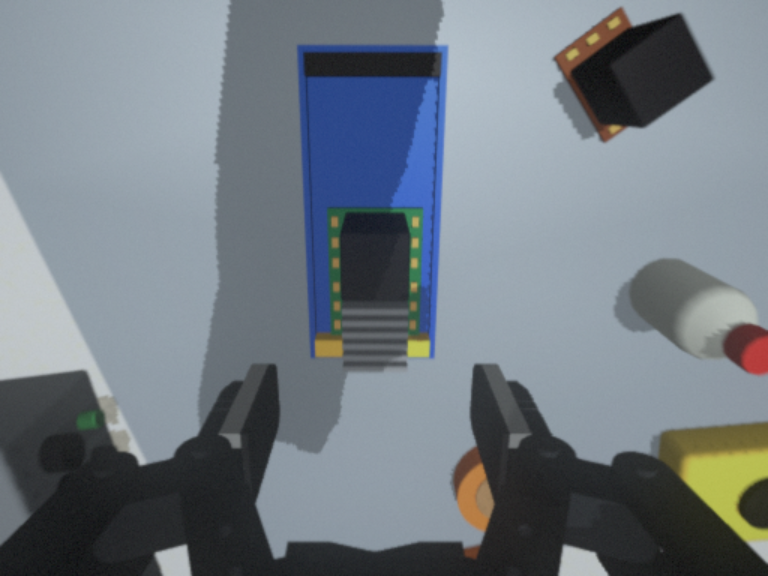

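The black board butts against the silver one, with no blue between them, and the silver still meets the yellow bar at row 335. The white module is next.

Emit:
move_arm:
  deltas:
    - [0.72, 1.6, 10.5, 0, 0, 0, 0]
    - [0.72, 2.6, 25.5, 0, 0, 0, 0]
    - [0.72, 2.6, 25.5, 0, 0, 0, 0]
    - [0.72, 2.6, 25.5, 0, 0, 0, 0]
    - [0.72, 2.6, 25.5, 0, 0, 0, 0]
    - [0.72, 2.6, 25.5, 0, 0, 0, 0]
    - [0.72, 2.6, 25.5, 0, 0, 0, 0]
    - [0.72, 2.6, 25.5, 0, 0, 0, 0]
    - [0.72, 2.6, 25.5, 0, 0, 0, 0]
    - [0.72, 2.6, 25.5, 0, 0, 0, 0]

```text
clock: 22.43
eef_pos: [0.5682, -0.0517, 0.1707]
tool_rot: [0.133, 0.991, 0.0, -0.002]
ft_force: [0.1, 0.1, 0.8]
grip_width: 0.0615
grasp_force: 0.0
```

Emit:
move_arm:
  deltas:
    - [0.72, 2.6, 25.5, 0, 0, 0, 0]
    - [0.72, 2.6, 25.5, 0, 0, 0, 0]
    - [0.72, 2.6, 25.5, 0, 0, 0, 0]
    - [0.72, 2.6, 25.5, 0, 0, 0, 0]
    - [0.72, 2.6, 25.5, 0, 0, 0, 0]
    - [0.72, 0, 0, 0, 0, 0, 7]
    - [0.72, 0, 0, 0, 0, 0, 7]
    - [0.72, 0, 0, 0, 0, 0, 7]
    - [0.72, 0, 0, 0, 0, 0, 7]
    - [0.72, 0, 0, 0, 0, 0, 7]

```text
clock: 23.27
eef_pos: [0.589, 0.0734, 0.1705]
tool_rot: [0.427, 0.904, -0.001, -0.002]
ft_force: [-0.4, -0.1, -0.2]
grip_width: 0.0618
grasp_force: 0.0
```

Emit:
move_arm:
  deltas:
    - [0.72, 0, 0, 0, 0, 0, 7]
    - [0.72, 0, 0, 0, 0, 0, 7]
    - [0.72, 0, 0, 0, 0, 0, 7]
    - [0.72, 0, 0, 0, 0, 0, 7]
    - [0.72, 0, 0, 0, 0, 0, 7]
    - [0.72, 0, 0, 0, 0, 0, 7]
    - [0.72, 0, 0, 0, 0, 0, 7]
    - [0.72, 0, 0, 0, 0, 0, 7]
    - [0.72, 0, 0, 0, 0, 0, 0]
    - [0.72, 0, 0, 0, 0, 0, 0]

```text
clock: 24.1
eef_pos: [0.5895, 0.073, 0.1711]
tool_rot: [0.799, 0.601, -0.001, -0.001]
ft_force: [0.3, 0.2, -0.5]
grip_width: 0.0614
grasp_force: 0.0
```

```bash
python3 w.py w7 green_white_mid; python3 g.py 605.4 115.3 23 163.8
```

```text
green_white_mid [227.  88.  63.  63.] 0.65 pos [608.  116.3] yaw 163.6 cost 0.014
t 24.2 pos [590.   72.8 171.8] yaw -16.1 tilt [-0.11 -0.01] width 61.6 F [ 0.8 -0.4 -0.9] j6 1.98
shift now [ 45.2   3.3 148.7] turn z 0.1 shift after turn [ 45.2   3.3 148.7]
```

Emit:
move_arm:
  deltas:
    - [0.72, 15, 1.7, 5, 0, 0, 0]
    - [0.72, 20, 1.7, 0, 0, 0, 0]
    - [0.72, 11.4, 1.7, 15, 0, 0, 0]
    - [0.72, 0, 0, 25, 0, 0, 0]
    - [0.72, 0, 0, 25, 0, 0, 0]
    - [0.72, 0, 0, 25, 0, 0, 0]
    - [0.72, 0, 0, 25, 0, 0, 0]
    - [0.72, 0, 0, 16, 0, 0, 0]
    - [0.72, 0, 0, 8, 0, 0, 0]
    - [0.72, 0, 0, 4, 0, 0, 0]

```text
clock: 25.03
eef_pos: [0.6075, 0.1161, 0.0226]
tool_rot: [0.8, 0.6, -0.001, -0.001]
ft_force: [0.2, 0.1, -0.5]
grip_width: 0.0613
grasp_force: 0.0
```

Emit:
move_arm:
  deltas:
    - [0.3, 0, 0, 0, 0, 0, 0]
    - [0.3, 0, 0, 0, 0, 0, 0]
    - [0.2, 0, 0, 0, 0, 0, 0]
    - [0.2, 0, 0, 0, 0, 0, 0]
    - [0.2, 0, 0, 0, 0, 0, 0]
    - [0.2, 0, 0, 0, 0, 0, 0]

```text
clock: 25.53
eef_pos: [0.6095, 0.1158, 0.0259]
tool_rot: [0.8, 0.6, 0.001, 0.0]
ft_force: [0.6, 0.6, 3.0]
grip_width: 0.0357
grasp_force: 60.1
```

Emit:
move_arm:
  deltas:
    - [0.2, 0, 0, -10, 0, 0, 0]
    - [0.2, 0, 0, -25, 0, 0, 0]
    - [0.2, 0, 0, -25, 0, 0, 0]
    - [0.2, 0, 0, -25, 0, 0, -7]
    - [0.2, 0, 0, -25, 0, 0, -7]
    - [0.2, 0, 0, -25, 0, 0, -7]
    - [0.2, 0, 0, -10, 0, 0, -7]
    - [0.2, 0, 0, 0, 0, 0, -7]
    - [0.2, 0, 0, 0, 0, 0, -7]
    - [0.2, 0, 0, 0, 0, 0, -7]

```text
clock: 26.37
eef_pos: [0.6085, 0.1155, 0.1707]
tool_rot: [0.477, 0.879, 0.0, 0.0]
ft_force: [-0.8, -0.1, -2.0]
grip_width: 0.0353
grasp_force: 60.0
```

Emit:
move_arm:
  deltas:
    - [0.2, 0, 0, 0, 0, 0, -7]
    - [0.2, 0, 0, 0, 0, 0, -7]
    - [0.2, 0, 0, 0, 0, 0, -7]
    - [0.2, 0, 0, 0, 0, 0, -7]
    - [0.2, 0, 0, 0, 0, 0, -7]
    - [0.2, 0, 0, 0, 0, 0, -6.8]
    - [0.2, 0, 0, 0, 0, 0, 0]
    - [0.2, 0, 0, 0, 0, 0, 0]

```text
clock: 27.03
eef_pos: [0.6084, 0.1155, 0.17]
tool_rot: [0.136, 0.991, -0.0, -0.0]
ft_force: [0.3, -0.1, -1.5]
grip_width: 0.0355
grasp_force: 60.0
```

```bash
python3 g.py 478.5 -278.2 170 74.7
```

```text
t 27.03 pos [608.4 115.5 170. ] yaw 74.3 tilt [-0.01 -0.01] width 35.5 F [ 0.3 -0.1 -1.5] j6 0.46
shift now [ 1.870e+01 -4.142e+02  1.000e-01] turn z -0.4 shift after turn [ 2.140e+01 -4.141e+02  1.000e-01]
```

Emit:
move_arm:
  deltas:
    - [0.2, 0, 0, 0, 0, 0, -0.4]
    - [0.2, 0.6, -14, 0, 0, 0, 0]
    - [0.2, 1.3, -25.5, 0, 0, 0, 0]
    - [0.2, 1.3, -25.5, 0, 0, 0, 0]
    - [0.2, 1.3, -25.5, 0, 0, 0, 0]
    - [0.2, 1.3, -25.5, 0, 0, 0, 0]
    - [0.2, 1.3, -25.5, 0, 0, 0, 0]
    - [0.2, 1.3, -25.5, 0, 0, 0, 0]
    - [0.2, 1.3, -25.5, 0, 0, 0, 0]
    - [0.2, 1.3, -25.5, 0, 0, 0, 0]

```text
clock: 27.87
eef_pos: [0.54, -0.0938, 0.1699]
tool_rot: [0.132, 0.991, -0.0, -0.0]
ft_force: [-0.3, -0.6, -0.6]
grip_width: 0.0352
grasp_force: 60.1
```

Emit:
move_arm:
  deltas:
    - [0.2, 1.3, -25.5, 0, 0, 0, 0]
    - [0.2, 1.3, -25.5, 0, 0, 0, 0]
    - [0.2, 1.3, -25.5, 0, 0, 0, 0]
    - [0.2, 1.3, -25.5, 0, 0, 0, 0]
    - [0.2, 1.3, -25.5, 0, 0, 0, 0]
    - [0.2, 1.3, -25.5, 0, 0, 0, 0]
    - [0.2, 1.3, -25.5, 0, 0, 0, 0]
    - [0.2, 1.3, -17.6, 0, 0, 0, 0]
    - [0.2, 0, 0, 0, 0, 0, 0]
    - [0.2, 0, 0, 0, 0, 0, 0]

```text
clock: 28.7
eef_pos: [0.479, -0.2798, 0.1698]
tool_rot: [0.133, 0.991, 0.0, -0.0]
ft_force: [0.5, 0.2, -1.0]
grip_width: 0.0356
grasp_force: 60.3
```

```bash
python3 g.py 478.1 -278.2 170 74.7
```

```text
t 28.7 pos [ 479.  -279.8  169.8] yaw 74.7 tilt [-0.01  0.01] width 35.6 F [ 0.5  0.2 -1. ] j6 -0.26
shift now [ 1.3  1.3 -0.2] turn z -0.0 shift after turn [ 1.3  1.3 -0.2]
```

Lowering the white one. Floor contact should come at TCP z ≈ 28.5.

Emit:
move_arm:
  deltas:
    - [0.2, 1, 1, 15, 0, 0, 0]
    - [0.2, 0, 0, 25, 0, 0, 0]
    - [0.2, 0, 0, 25, 0, 0, 0]
    - [0.2, 0, 0, 25, 0, 0, 0]
    - [0.2, 0, 0, 20, 0, 0, 0]
    - [0.2, 0, 0, 15, 0, 0, 0]
    - [0.2, 0, 0, 8, 0, 0, 0]
    - [0.2, 0, 0, 5, 0, 0, 0]
    - [0.2, 0, 0, 1.5, 0, 0, 0]
    - [0.2, 0, 0, 0, 0, 0, 0]

```text
clock: 29.53
eef_pos: [0.4798, -0.2773, 0.0307]
tool_rot: [0.131, 0.991, -0.0, 0.0]
ft_force: [0.4, -0.3, -1.3]
grip_width: 0.0352
grasp_force: 60.3
```

Emit:
move_arm:
  deltas:
    - [0.2, 0, 0, 0.8, 0, 0, 0]
    - [0.2, 0, 0, 0.8, 0, 0, 0]
    - [0.2, 0, 0, 0, 0, 0, 0]

```text
clock: 29.78
eef_pos: [0.4799, -0.2777, 0.0294]
tool_rot: [0.131, 0.991, -0.0, 0.001]
ft_force: [-0.9, -1.1, -2.2]
grip_width: 0.0355
grasp_force: 60.3
```

Emit:
move_arm:
  deltas:
    - [0.2, 0, 0, 0.8, 0, 0, 0]
    - [0.2, 0, 0, 0.8, 0, 0, 0]
    - [0.2, 0, 0, 0, 0, 0, 0]

```text
clock: 30.03
eef_pos: [0.48, -0.2778, 0.0289]
tool_rot: [0.131, 0.991, -0.0, 0.001]
ft_force: [-2.5, 1.2, 7.0]
grip_width: 0.0354
grasp_force: 61.4
```

Emit:
move_arm:
  deltas:
    - [0.2, -1.5, 0, 0, 0, 0, 0]
    - [0.2, -1.5, 0, 0, 0, 0, 0]
    - [0.2, -1.5, 0, 0, 0, 0, 0]
    - [0.2, -1.5, 0, 0, 0, 0, 0]
    - [0.2, 0, 0, 0, 0, 0, 0]

```text
clock: 30.45
eef_pos: [0.4849, -0.2793, 0.0289]
tool_rot: [0.132, 0.991, -0.0, 0.0]
ft_force: [-4.7, 0.6, 9.1]
grip_width: 0.0353
grasp_force: 61.6
```

Emit:
move_arm:
  deltas:
    - [0.2, -1, 0, 0, 0, 0, 0]
    - [0.2, -1, 0, 0, 0, 0, 0]
    - [0.2, 0, 0, 0, 0, 0, 0]

```text
clock: 30.7
eef_pos: [0.4867, -0.2797, 0.0289]
tool_rot: [0.132, 0.991, -0.0, -0.0]
ft_force: [-5.6, 1.0, 10.5]
grip_width: 0.035
grasp_force: 61.6
```

Emit:
move_arm:
  deltas:
    - [0.2, -1, 0, 0, 0, 0, 0]
    - [0.2, 0, 0, 0, 0, 0, 0]

```text
clock: 30.87
eef_pos: [0.4868, -0.2798, 0.0289]
tool_rot: [0.132, 0.991, -0.0, -0.001]
ft_force: [-6.2, 2.4, 12.3]
grip_width: 0.0354
grasp_force: 61.8
```

Emit:
move_arm:
  deltas:
    - [0.2, -1, 0, -0.3, 0, 0, 0]
    - [0.2, 0, 0, 0, 0, 0, 0]

```text
clock: 31.03
eef_pos: [0.4869, -0.2798, 0.0289]
tool_rot: [0.132, 0.991, -0.0, -0.002]
ft_force: [-8.0, 2.2, 12.0]
grip_width: 0.0359
grasp_force: 61.8
```

Emit:
move_arm:
  deltas:
    - [0.2, -1, 0, -0.3, 0, 0, 0]
    - [0.2, 0, 0, 0, 0, 0, 0]

```text
clock: 31.2
eef_pos: [0.487, -0.2798, 0.029]
tool_rot: [0.132, 0.991, -0.0, -0.003]
ft_force: [-9.6, 1.8, 12.8]
grip_width: 0.0354
grasp_force: 61.9
```

Emit:
move_arm:
  deltas:
    - [0.2, 1.2, 0, -0.4, 0, 0, 0]
    - [0.2, 0, 0, 0, 0, 0, 0]
    - [0.65, 0, 0, 0, 0, 0, 0]
    - [0.65, 0, 0, 0, 0, 0, 0]
    - [0.65, 0, 0, 0, 0, 0, 0]
    - [0.65, 0, 0, 0, 0, 0, 0]
    - [0.65, 0, 0, 0, 0, 0, 0]

```text
clock: 31.78
eef_pos: [0.4892, -0.28, 0.028]
tool_rot: [0.131, 0.991, -0.0, 0.0]
ft_force: [0.3, -0.3, -0.8]
grip_width: 0.0554
grasp_force: 0.0
```

Emit:
move_arm:
  deltas:
    - [0.7, 0, 0, -10, 0, 0, 0]
    - [0.7, 0, 0, -20, 0, 0, 0]
    - [0.7, 0, 0, -25, 0, 0, 0]
    - [0.7, 0, 0, -25, 0, 0, 0]
    - [0.7, 0, 0, -25, 0, 0, 0]
    - [0.7, 0, 0, -25, 0, 0, 0]
    - [0.7, 0, 0, -15, 0, 0, 0]
    - [0.7, 0, 0, 0, 0, 0, 0]

```text
clock: 32.45
eef_pos: [0.4912, -0.2812, 0.1782]
tool_rot: [0.131, 0.991, -0.002, 0.004]
ft_force: [0.8, -0.8, 0.6]
grip_width: 0.0596
grasp_force: 0.0
```

Run:
```python
from h import *
I=bot.camera('wrist'); S=bot.camera('side')
cv2.imwrite('pics/f.png',np.hstack([cv2.resize(I[:280,160:340],(386,600),interpolation=3),cv2.resize(S[200:350,310:412],(408,600),interpolation=3)]))
```

```text
(no output)
```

View pics/f.png

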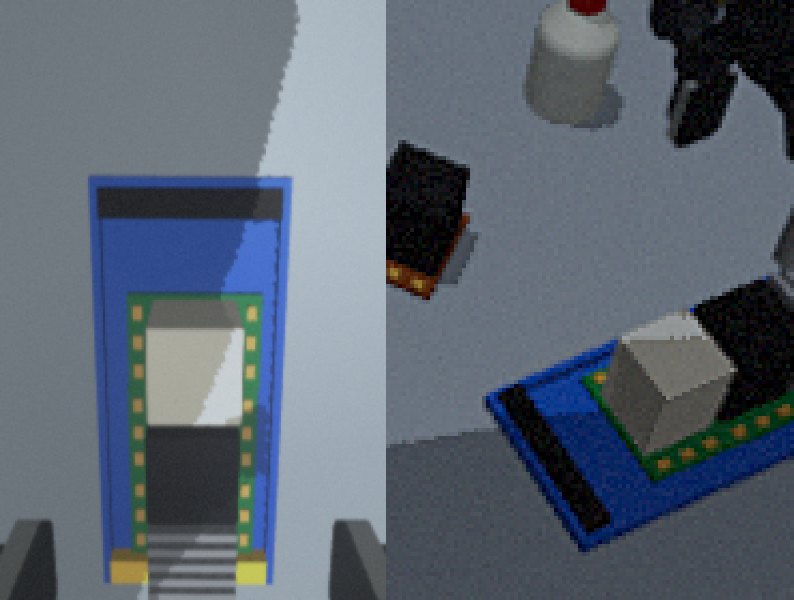

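All three stand in a continuous row starting at the yellow bar: silver, then black, then white. One numeric check remains: the free length from the black bar to the row should be 158 − 126 = 32 mm.

Run:
```python
from h import *
c=bot.calibration('wrist'); k=600/280
p=unproj(c,[(160+195/2.144,219/k-.5+.0),(160+195/2.144,294/k-.5)],.003)*1000
d=np.hypot(*(p[0]-p[1])[:2]); print(p,d)
if 30<d<33.5: print(bot.job_done())
```

```text
[[ 436.15054562 -263.32732136    3.        ]
 [ 466.28308999 -271.4303945     3.        ]] 31.203045120349234
the job is handed in; nothing more can be done
None
```

The three green-board modules stand in the blue tray in one snug row from the yellow bar (silver, black, white), each released before the next was fetched; the job was handed in at about 33 s of the 88 s, and the look-alikes and bottle were not touched.

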